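# Load the free station of a twin heel-mould bed and turn the feed lever to it

### The job

One end station of the green mould bed already holds a heel mould; the other one is empty. Slide the waiting mould from the middle of the track into the empty station and press it firmly against the buffer of that station's end stop, without ramming it; then swing the feed lever over to the 40-degree mark on the side of the station you have just loaded. Leave the mould already in its station, and the things standing around the bed, where they are.

Things in the scene. Friction and masses are not known exactly. Their poses are not given: they have to be found in the camera images.
- bed: Fixed green bed, 150 (x) by 620 (y) mm, origin under its centre on the bench; yaw varies. Its y axis runs along the track towards the left station. Track floor 20 mm above the bench; moulds slide along y between steel rails (inner faces at x = +-56.5 mm, tops 40 mm above the bench). A mould is home with its centre about 185 to 215 mm to either side of the middle, wherever the stop's buffer is set.
- waiting_mould: The mould to load, waiting mid-track: aluminium block 110 (bed x) by 100 (bed y) by 45 mm high, plus a flat black D-shaped heel form 8 mm high on top (look only). 0.5 to 0.9 kg; too wide to grip. Origin at the centre of its underside, axes along the bed's. Friction resists sliding with a few N (up to about 8).
- loaded_mould: The same kind of mould, already sitting in one of the two end stations (left or right, it varies); it must not be moved (5 mm is already too much). The empty station shows only a thin flat black mat on its floor. Origin at the centre of its underside.
- stop_left: Fixed end block of the left station; origin at floor level on its inner face (bed y = +270 mm). A black rubber buffer (34 mm disc, centre 22 mm above the floor) on a screw stands 5 to 35 mm out of it, set differently each time and not measured: feel for it. It yields 4 N per mm. Firm: 10 to 15 N on it, on top of sliding friction, kept half a second. Ramming: 35 N.
- stop_right: The same for the right station (inner face at bed y = -270 mm), its buffer set on its own.
- feed_lever (a joint): Angle of the feed lever in rad: 0 upright, positive leaning to the left station (bed +y), negative to the right; travel -1.1 to 1.1. The 40-degree marks are at +0.70 and -0.70. Starts near upright and stays where it is left; about 2 N at the knob moves it.
- lever_pivot (a point): The lever's pivot, at bed x = 125, y = 0, 70 mm above the bench. The lever, a 12 mm steel rod, rises from it and swings in the bed's y-z plane. The green housing below spans bed x 75 to 175, y -110 to 110 mm, 70 mm high. Behind the lever (bed x 143 to 148) stands a dial plate of 45 mm radius about the pivot with black marks upright and 40 degrees to either side.
- lever_knob (a point): Centre of the black ball knob (32 mm diameter) on the lever, 120 mm from the pivot.
- cement_tin: Bystander: round tin, 80 mm diameter, 110 mm high, origin under its centre.
- brush: Bystander: brush lying on the bench, origin at its underside.
- parts_tub: Bystander: open white tub 100 by 130 by 60 mm, origin under its centre.
Not all that is in view belongs to the job. What is shaped like the waiting_mould but orange is not meant.

How it is judged:
By the outcome, as a careful person would: the job done as asked, in the order asked, and still so for the second after the job is handed in, with the robot touching nothing.
It also fails if it takes over 72 s, if anything falls off the work surface, if the arm or the gripper's body presses on something with over 40 N, if the wrist force passes 120 N, or if a joint passes its speed limit or range.

### The arm

A 7-joint arm with a two-finger parallel gripper is mounted at the origin on the work surface. World frame = base frame: x ahead of the robot, y to its left, z up, the work surface at z = 0. Lengths are in mm, angles in rad, forces in N, time in s.
With the tool pointing down it reaches from about 425 to 875 mm from the base axis. Payload 9.9 kg.
Tool frame: the origin (TCP) lies on the centre line of the jaws, within the pads' length; the fingertips stand 25 mm ahead of it and the grasp point (between the pads) lies 6 mm ahead of it; z points along the fingers, y is the line along which they close (so a half turn about z gives the same grasp; the last joint's range is limited). The gripper opens to 85 mm and grips with 20 to 120 N. Pads are 22 mm wide; open, the fingers measure 114 mm over their backs; the gripper's body (76 mm by 85 mm) begins 54 mm behind the grasp point. The pads swing forward as they close: fully open they stand 13 mm farther back than shut.
Start: joints at [1.098, 0.576, 0.025, 1.437, -0.015, 1.129, -0.057], TCP at [255.882, -624.622, 228.089] pointing down, gripper open.
Joint ranges: [-2.76, 2.76], [-0.34, 2.15], [-1.52, 1.57], [0.19, 2.46], [-1.09, 4.23], [0.17, 1.99], [-2.82, 2.82]. Speed limits (rad/s): [2.22, 2.22, 3.01, 3.01, 3.14, 3.14, 3.14].

### API

Orientations are given as a rotation vector (axis times angle).
In Python, from plant import manip gives the robot as it stands. The module is installed in compiled form; this text tells all that it offers.
- The arm moves only by the tool send_rows, never from a script. Its arguments are lists of equal length, an entry for each row: "travel": the shift along the tool's x, y, z in m, a list of three; "turn": the turn about the tool's z in rad. A call has 1 to 5 rows; each row shifts and turns the commanded pose from where the row before left it, along the tool's axes as they then stand; what a row does not reach is not made up. A row lasts 1/12 s, in which the tool goes at most 41.7 mm and 7.16 degrees, less where a joint would pass 70% of its speed; a pose out of reach is approached as far as the arm can. A call with a gripper value outside its range is refused whole. "hand" is the finger opening in m, from 0 to 0.0854, set as the call begins (left out, the last holds). The fingers move at their own pace and stop on an object; "newtons" is the grip in N (left out, the last holds). Time passes only in rows, so rows that do not move let the fingers close. It gives the time, the measured TCP pose, the force, the opening and the grip force at its end, in the units of the state.
- manip.read_state(): the state, without advancing time (a new reading comes with each control period).
- manip.capture(name): name is "scene" or "side" or "wrist"; returns a dict with "image" (400x640x3 uint8, blue, green, red), "depth" (400x640 float32, mm along the optical axis (not along the pixel's ray), 0 where there is no reading), "camera_matrix" (3x3 intrinsics, pixels), "rvec" (rotation vector, rad) and "tvec" (3), from world to camera coordinates, as OpenCV has them. Camera axes: x right, y down, z forward; pixel columns grow to the right and rows downward; lengths in mm; the calibration is good to about 2 mm. A picture is of the moment at which its call begins.
- manip.hand_in(): hands the job in; it is judged then, once.
Trained networks look in the newest picture that a camera, given by its name, has taken for a name from the list of things; names that differ only in an ending like _2 or _b are one class to them, and where a whole thing is asked for, a point or a joint stands for the part that bears it (a point fixed in the world has none). Each returns a list of dicts, best first, with "conf" (0 to 1); they miss things now and then, are a little off and sometimes report something else, mostly with a low value. They report only what shows in the picture. A call takes as long as a camera call. They do not tell look-alikes from the thing itself.
- manip.silhouettes(camera, name): "region" (400x640 bool, what is visible of it) and "xy" ([column, row] in pixels, amid what is visible of it).
- manip.mark_of(camera, name): "xy" ([column, row] in pixels: a listed point, or the origin of a listed thing).
The state is a dict: "time_s": time; "joints": joint angles; "joint_vel": joint speeds; "effort": joint torques, N m; "tool_pos": TCP position; "eef_rot": TCP orientation; "contact_force": force on the tool from outside, world axes, zero at the start; "wrist_torque": the same for the moment, N m; "gripper_width": finger opening in mm; "grasp_force": force on a finger pad.
Only numpy, scipy, OpenCV 4.12 (cv2) and the standard library are available. Lean on these libraries where they do the work, as an engineer would, in place of code of your own. Each camera call takes 0.05 s, during which the arm holds its last target. There are 200 camera calls.

## Working session

There is one attempt and no reset: what is moved stays moved. The work goes in short steps, Python scripts to look and compute and a tool call to move; the robot and the scene stay as the last step left them, time stands still between calls to the robot, and variables do not carry over. Pictures are saved under pics/ and viewed, at most 10 in all, crops included, and the job is handed in when it is done.

Besides the shell and the picture viewer there is one more tool, called after "Request:" as a command line: name --pt "numbers of a row" for each row, then --argument value for the rest. send_rows: Moves the arm, as the interface text tells. Its arguments: {"type":"object","properties":{"travel":{"type":"array","items":{"type":"array","items":{"type":"number"}}},"turn":{"type":"array","items":{"type":"number"}},"hand":{"type":"number"},"newtons":{"type":"number"}},"required":["travel","turn"]}

```bash
mkdir -p pics; cat > h.py <<'E'
import numpy as np, cv2
from plant import manip
def cap(n):
    c=manip.capture(n); c['R']=cv2.Rodrigues(np.array(c['rvec'],float))[0]; c['t']=np.array(c['tvec'],float).ravel(); return c
def px2w(c,u,v,d=None,z=None):
    K=np.array(c['camera_matrix']); r=np.linalg.solve(K,[u,v,1.]); o=-c['R'].T@c['t']; q=c['R'].T@r
    if z is not None: d=(z-o[2])/q[2]
    elif d is None: d=c['depth'][int(round(v)),int(round(u))]
    return o+q*d
def cloud(c,m):
    v,u=np.nonzero(m&(c['depth']>0)); K=np.array(c['camera_matrix'])
    d=c['depth'][v,u]; p=np.linalg.solve(K,np.vstack([u,v,np.ones_like(u)]))*d
    return (c['R'].T@(p-c['t'][:,None])).T
def proj(c,p):
    return cv2.projectPoints(np.array(p,float).reshape(-1,3),np.array(c['rvec'],float),c['t'],np.array(c['camera_matrix'],float),None)[0].reshape(-1,2)
E
python3 - <<'E'
from h import *
np.set_printoptions(precision=1,suppress=True)
names=["bed","waiting_mould","loaded_mould","stop_left","stop_right","feed_lever","lever_pivot","lever_knob","cement_tin","brush","parts_tub"]
for n in ("scene","side"):
    c=cap(n); cv2.imwrite(f'pics/{n}0.png',c['image']); print(n)
    for k in names:
        for m in manip.mark_of(n,k)[:3]:
            u,v=m['xy']; print(k,round(m['conf'],2),np.array(m['xy']),px2w(c,u,v))
s=manip.read_state(); print(s['tool_pos'],s['eef_rot'],s['contact_force'],s['time_s'])
E
```

```text
scene
bed 0.78 [342. 208.] [547.2 -10.3  63.8]
bed 0.72 [306.6 207. ] [665.8 -39.8  96.7]
waiting_mould 0.84 [336.6 205. ] [557.5 -29.3  66.6]
waiting_mould 0.56 [264.4 225.7] [804.9 -74.5  45.5]
loaded_mould 0.78 [319.8 177.4] [ 532.3 -196.6   58.5]
loaded_mould 0.48 [312.4 186.1] [649.5 -27.7 188.6]
stop_left 0.71 [383.8 256.1] [532.5 217.4  43.9]
stop_left 0.3 [437.3 349. ] [591.3 530.7  49.9]
stop_right 0.68 [306.5 164.4] [ 542.9 -284.5   63.9]Traceback (most recent call last):
  File "<stdin>", line 7, in <module>
ValueError: it knows: bed, brush, cement_tin, lever_knob, lever_pivot, loaded_mould, parts_tub, stop_left, stop_right, waiting_mould
```

```bash
python3 - <<'E'
from h import *
np.set_printoptions(precision=1,suppress=True)
names=["bed","waiting_mould","loaded_mould","stop_left","stop_right","lever_pivot","lever_knob","cement_tin","brush","parts_tub"]
for n in ("scene","side"):
    c=cap(n); cv2.imwrite(f'pics/{n}0.png',c['image']); print(n)
    for k in names:
        for m in manip.mark_of(n,k)[:2]:
            u,v=m['xy']; print(k,round(m['conf'],2),np.array(m['xy']),px2w(c,u,v))
s=manip.read_state(); print(s['tool_pos'],s['eef_rot'],s['contact_force'],s['time_s'])
E
```

```text
scene
bed 0.81 [343.2 208.2] [543.8  -8.1  63.2]
waiting_mould 0.85 [261.1 225.5] [815.  -77.2  49. ]
waiting_mould 0.58 [341.5 205.2] [543.5 -20.1  67.1]
loaded_mould 0.68 [317.4 173.8] [ 532.1 -216.    61.9]
stop_left 0.82 [382.9 257.7] [533.6 215.8  35.2]
stop_right 0.55 [304.8 162.9] [ 546.9 -290.9   68.3]
lever_pivot 0.89 [310.5 206.8] [642.  -58.8  71.3]
lever_pivot 0.69 [292.  151.3] [ 524.6 -458.7   10.5]
lever_knob 0.74 [315.5 184.9] [639.5 -26.  190.8]
cement_tin 0.78 [435. 345.] [595.6 523.6  62. ]
brush 0.74 [291.7 148.9] [ 523.5 -463.    19.8]
parts_tub 0.95 [277. 188.] [ 694.2 -222.5   52.6]
side
waiting_mould 0.77 [311.6 180.5] [770.  -94.4  46.7]
waiting_mould 0.65 [368.1 224.6] [480.3 -12.2  64.1]
loaded_mould 0.73 [392.3 191.3] [ 488.4 -195.8   61.5]
stop_left 0.87 [320.6 271.2] [513.  216.7  47.1]
stop_right 0.63 [405.4 173.4] [ 494.8 -311.7   55.2]
lever_pivot 0.92 [337.  192.9] [636.2 -62.1  83.7]
lever_knob 0.72 [331.7 174.7] [636.2 -29.7 195.8]
cement_tin 0.64 [248.5 343.1] [523.2 527.8  92.2]
brush 0.51 [420.1 158.7] [ 498.7 -455.1   21.6]
parts_tub 0.84 [358.8 170.8] [ 673.  -274.6    6.5]
parts_tub 0.63 [332.7 174. ] [634.2 -32.7 197.6]
[ 255.9 -624.6  228.1] [-3.1 -0.6  0. ] [ 0.1  0.3 -0.4] 1.4
```

View pics/scene0.png

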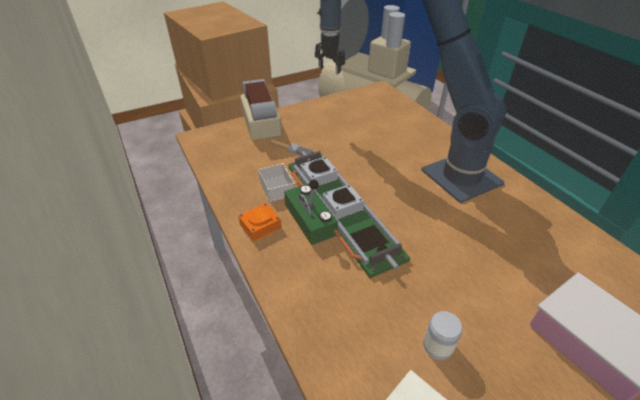

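View pics/side0.png

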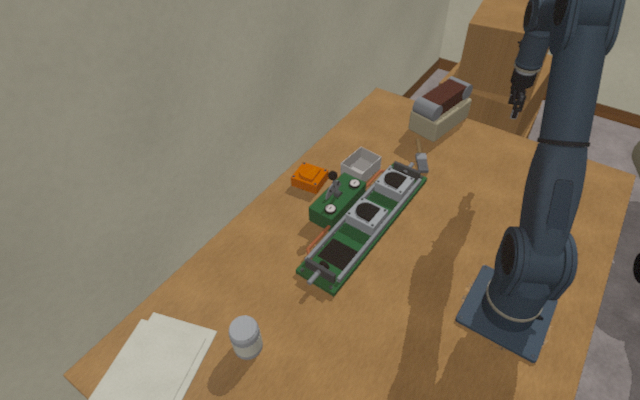

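The empty station is the left one: the mat shows at scene (372,238) and side (338,255). Things that could be taken for the waiting mould:
- the grey block mid-track, scene (342,200). This is the one I choose.
- the loaded grey mould, scene (318,170)
- the orange look-alike, scene (260,222)

Next I fit the bed pose and check the choice in a crop.

```bash
python3 - <<'E'
from h import *
from scipy.spatial.transform import Rotation as Ro
np.set_printoptions(precision=3,suppress=True)
P=[]
for n in ("scene","side"):
    c=cap(n); im=c['image']; hsv=cv2.cvtColor(im,cv2.COLOR_BGR2HSV)
    r=np.zeros(im.shape[:2],bool)
    for s in manip.silhouettes(n,"bed")[:1]: r=s['region']; print(n,s['conf'],r.sum())
    p=cloud(c,r); p=p[(p[:,2]>8)&(p[:,2]<60)&(p[:,0]<620)]
    rc=cv2.minAreaRect(p[:,:2].astype(np.float32)); print(len(p),rc)
    if n=="scene": cv2.imwrite('pics/crop0.png',cv2.resize(im[140:280,220:420],None,fx=4,fy=4,interpolation=cv2.INTER_CUBIC))
c=cap("wrist"); s=manip.read_state()
T=Ro.from_rotvec(s['eef_rot']); print(T.as_matrix()); o=-c['R'].T@c['t']
print('cam in tool',T.inv().apply(o-np.array(s['tool_pos']))); print('cam axes in tool',T.as_matrix().T@c['R'].T); print(c['camera_matrix'])
E
```

```text
scene 0.82 5237
3021 ((529.6004638671875, -77.80368041992188), (694.7793579101562, 174.6785125732422), 88.88357543945312)
side 0.85 6153
4151 ((526.546630859375, -57.81634521484375), (651.5701293945312, 181.44308471679688), 88.5956039428711)
[[ 0.925  0.379  0.   ]
 [ 0.379 -0.925 -0.   ]
 [ 0.     0.    -1.   ]]
cam in tool [  81.349   -0.17  -145.31 ]
cam axes in tool [[ 0.    -0.95  -0.314]
 [ 1.     0.     0.   ]
 [-0.    -0.314  0.95 ]]
[[277.523   0.    320.423]
 [  0.    277.523 201.294]
 [  0.      0.      1.   ]]
```

View pics/crop0.png

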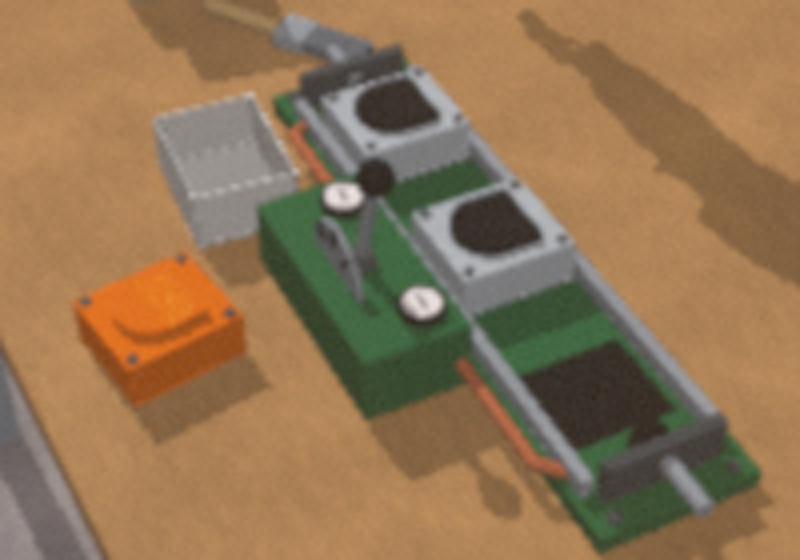

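The crop confirms the choice. The grey waiting mould is mid-track at crop (495,240), the left station with its mat and buffer is empty at (600,420), and the lever knob is at (375,178). Next I move to a viewing pose.

Request:
send_rows --pt "0 0 -0.025" --pt "0 0 -0.025" --pt "0 0 -0.025" --pt "0 0 -0.025" --pt "0.0 0 0" --turn '[0.0975,0.0975,0.0975,0.0965,0]' --hand 0

```text
time_s: 2.07
tool_pos: [256.6, -626.3, 333.7]
eef_rot: [3.134, -0.009, 0.005]
contact_force: [-0.2, 0.2, 0.4]
gripper_width: 25.8
grasp_force: 0.0
```

Request:
send_rows --pt "0.015 -0.036 0" --pt "0.015 -0.036 0" --pt "0.015 -0.036 0" --pt "0.015 -0.036 0" --pt "0.015 -0.036 0" --turn '[0,0,0,0,0]'

```text
time_s: 2.48
tool_pos: [331.2, -442.8, 327.9]
eef_rot: [-3.142, -0.001, -0.0]
contact_force: [1.7, 0.4, 0.0]
gripper_width: 0.0
grasp_force: 0.0
```

Request:
send_rows --pt "0.015 -0.036 0" --pt "0.015 -0.036 0" --pt "0.015 -0.036 0" --pt "0.015 -0.036 0" --pt "0.015 -0.036 0" --turn '[0,0,0,0,0]'

```text
time_s: 2.9
tool_pos: [406.2, -262.8, 328.1]
eef_rot: [3.141, 0.001, 0.001]
contact_force: [0.6, 0.4, -0.1]
gripper_width: -0.1
grasp_force: 0.0
```

Request:
send_rows --pt "0.017 -0.036 0" --pt "0.017 -0.036 0" --pt "0.017 -0.036 0" --pt "0.017 -0.036 0" --pt "0.017 -0.036 0" --turn '[0,0,0,0,0]'

```text
time_s: 3.32
tool_pos: [491.3, -82.8, 328.2]
eef_rot: [3.141, 0.001, 0.001]
contact_force: [-0.3, -1.0, -0.4]
gripper_width: -0.1
grasp_force: 0.0
```

Request:
send_rows --pt "0.01 -0.02 0" --pt "0.01 -0.02 0" --pt "0 0 0" --turn '[0,0,0]'

```text
time_s: 3.57
tool_pos: [512.5, -39.5, 327.7]
eef_rot: [-3.139, -0.011, -0.001]
contact_force: [0.6, 0.7, 0.2]
gripper_width: -0.2
grasp_force: 0.0
```

```bash
python3 - <<'E'
from h import *
np.set_printoptions(precision=1,suppress=True)
c=cap("wrist"); cv2.imwrite('pics/w0.png',c['image'])
for k in ["bed","waiting_mould","loaded_mould","stop_left","stop_right","lever_pivot","lever_knob","cement_tin","brush","parts_tub"]:
    for m in manip.mark_of("wrist",k)[:2]:
        print(k,round(m['conf'],2),np.array(m['xy']),px2w(c,*m['xy']))
for k in ["waiting_mould","loaded_mould"]:
    for s in manip.silhouettes("wrist",k)[:3]:
        p=cloud(c,s['region']); z=p[:,2]; q=p[(z>58)&(z<70)]
        print(k,s['conf'],len(p),np.percentile(z,[5,50,95])); 
        if len(q)>9: print(cv2.minAreaRect(q[:,:2].astype(np.float32)))
p=cloud(c,np.ones((400,640),bool)); np.save('w0.npy',p)
E
```

```text
bed 0.4 [169.5 158.2] [523.3 187.4  58.9]
waiting_mould 0.9 [330.8 158. ] [527.5 -53.5  71.7]
loaded_mould 0.98 [448.8 165. ] [ 518.8 -225.4   72.6]
stop_left 0.88 [171.7 158.9] [521.8 185.7  56.1]
stop_right 0.9 [500.2 167. ] [ 513.5 -310.5   57.8]
stop_right 0.63 [588.3 159.9] [ 519.2 -476.3   20.4]
lever_pivot 0.7 [343.4  74.6] [635.7 -66.5  93.9]
lever_knob 0.79 [319.9  53.8] [640.3 -37.5 201.8]
lever_knob 0.29 [587.3 158.5] [ 521.5 -473.6   20.8]
brush 0.68 [587.6 159.5] [ 519.8 -475.1   20.2]
parts_tub 0.56 [479.3  56.2] [ 673.  -279.1    2.5]
loaded_mould 0.97 5615 [37.8 65.3 73.6]
((510.7078857421875, -247.93869018554688), (100.66345977783203, 110.24919891357422), 88.56166076660156)
```

View pics/w0.png

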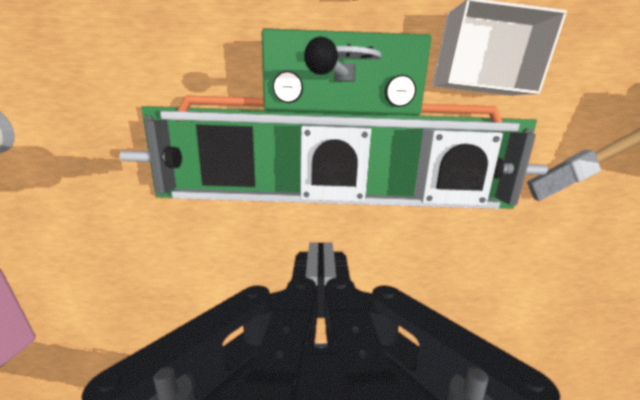

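The wrist picture shows the waiting mould at (336,162), the loaded one at (463,165), the empty mat at (226,155) and the knob at (320,55). Now I fit the poses from the cloud.

```bash
python3 - <<'E'
from h import *
np.set_printoptions(precision=2,suppress=True)
p=np.load('w0.npy'); z=p[:,2]
A=(abs(z-65)<3)&(p[:,0]>440)&(p[:,0]<580)
for lo,hi in((-130,20),(-310,-180)):
    q=p[A&(p[:,1]>lo)&(p[:,1]<hi)][:,:2].astype(np.float32); m=cv2.minAreaRect(q); print(len(q),m)
# bed pose from rails z~40: fit optimisation on rails lines
from scipy.optimize import least_squares
R=p[(abs(z-40)<2.5)&(p[:,0]>430)&(p[:,0]<610)&(abs(p[:,1]+50)<250)][:,:2]
print(len(R))
hi=R[R[:,0]>540]; lo=R[R[:,0]<500]
for q in(hi,lo):
    f=np.polyfit(q[:,1],q[:,0],1)
    for _ in range(5):
        r=q[:,0]-np.polyval(f,q[:,1]); q=q[abs(r-np.median(r))<6]; f=np.polyfit(q[:,1],q[:,0],1)
    print(len(q),f,np.polyval(f,-50))
# stop tops
for lo,hi in((150,260),(-380,-290)):
    q=p[(z>48)&(z<75)&(p[:,0]>440)&(p[:,0]<600)&(p[:,1]>lo)&(p[:,1]<hi)]
    print(len(q),np.percentile(q,[2,50,98],axis=0),cv2.minAreaRect(q[:,:2].astype(np.float32)))
# housing top z 70
q=p[(abs(z-70)<3)&(p[:,0]>585)&(p[:,0]<720)&(abs(p[:,1]+50)<150)][:,:2].astype(np.float32); print(len(q),cv2.minAreaRect(q))
q=p[(z>170)&(z<212)&(p[:,0]>600)&(p[:,0]<700)&(abs(p[:,1]+40)<60)]
print('knob',len(q),q.mean(0)); 
f=least_squares(lambda s:np.linalg.norm(q-s,axis=1)-16,q.mean(0)-[0,0,10],loss='soft_l1'); print(f.x,f.cost)
E
```

```text
2926 ((515.5792236328125, -58.959999084472656), (99.81873321533203, 110.11746978759766), 88.55443572998047)
2859 ((510.8058776855469, -247.9438934326172), (100.65222930908203, 110.03779602050781), 88.55009460449219)
4450
2642 [  0.03 579.68] 578.3826256965531
1497 [  0.03 453.94] 452.3888691870691
1273 [[471.95 184.67  48.36]
 [523.58 205.92  58.33]
 [574.5  252.23  60.78]] ((522.437255859375, 209.4161376953125), (88.95732879638672, 80.22825622558594), 39.25093460083008)
1660 [[ 458.03 -370.57   48.49]
 [ 510.93 -336.77   59.26]
 [ 562.05 -290.61   66.15]] ((509.21295166015625, -334.8681335449219), (89.66759490966797, 110.683837890625), 89.82209014892578)
9747 ((640.280517578125, -69.521728515625), (218.80654907226562, 99.5299072265625), 88.60537719726562)
knob 1033 [639.8  -38.03 196.26]
[641.32 -37.97 185.22] 116.98000013298105
```

Request:
send_rows --pt "0 0.036 0" --pt "0 0.036 0" --pt "-0.004 0.035 0.03" --pt "0 0 0.04" --pt "0 0 0.04" --turn '[0.025,0,0,0,0]'

```text
time_s: 4.63
tool_pos: [505.8, -150.8, 220.8]
eef_rot: [3.14, -0.046, 0.005]
contact_force: [0.6, -0.0, -0.4]
gripper_width: -0.1
grasp_force: 0.0
```

Request:
send_rows --pt "0 0 0.04" --pt "0 0 0.04" --pt "0 0 0.01" --pt "0 0 0" --pt "0 0 0" --turn '[0,0,0,0,0]'

```text
time_s: 5.05
tool_pos: [506.3, -148.2, 132.1]
eef_rot: [3.141, -0.04, 0.0]
contact_force: [0.4, -0.2, -0.1]
gripper_width: 0.1
grasp_force: 0.0
```

Request:
send_rows --pt "0 0 0.03" --pt "0 0 0.025" --pt "0 0 0.012" --pt "0 0 0" --pt "0 0 0" --turn '[0,0,0,0,0]'

```text
time_s: 5.47
tool_pos: [507.1, -148.4, 65.9]
eef_rot: [3.141, -0.04, 0.004]
contact_force: [0.6, -0.1, 0.4]
gripper_width: 0.3
grasp_force: 0.0
```

Request:
send_rows --pt "0.002 -0.006 0" --pt "0 -0.006 0" --pt "0 -0.005 0" --pt "0 -0.005 0" --pt "0 -0.005 0" --turn '[0,0,0,0,0]'

```text
time_s: 5.88
tool_pos: [508.7, -120.3, 64.6]
eef_rot: [-3.141, 0.039, -0.001]
contact_force: [-0.1, -0.2, 0.3]
gripper_width: 0.1
grasp_force: 0.0
```

Request:
send_rows --pt "0 -0.006 0" --pt "0 -0.006 0" --pt "0 -0.006 0" --pt "0 -0.006 0" --pt "0 -0.006 0" --turn '[0,0,0,0,0]'

```text
time_s: 6.3
tool_pos: [509.1, -90.5, 64.0]
eef_rot: [-3.141, 0.039, 0.0]
contact_force: [0.3, 0.1, -0.4]
gripper_width: 0.1
grasp_force: 0.0
```

```bash
python3 - <<'E'
from h import *
np.set_printoptions(precision=2,suppress=True)
c=cap("wrist"); print(manip.read_state()['contact_force'],manip.read_state()['tool_pos']); p=cloud(c,np.ones((400,640),bool));z=p[:,2]
q=p[(abs(z-65)<3)&(p[:,0]>500)&(p[:,0]<600)&(abs(p[:,1]+50)<150)]; print(np.percentile(q[:,1],[1,50,99]))
cv2.imwrite('pics/w1.png',c['image'])
E
```

```text
[-1.02  2.   -0.06] [509.19 -89.02  64.  ]
[-199.53  -65.03   19.79]
```

View pics/w1.png

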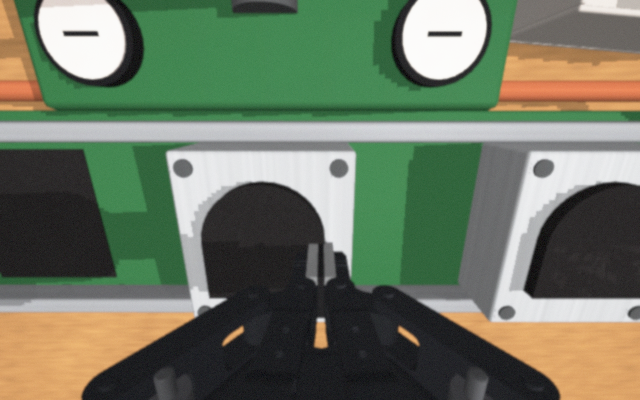

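```bash
python3 - <<'E'
from h import *
np.set_printoptions(precision=1,suppress=True)
c=cap("wrist")
for u,v in((312,250),(328,250),(312,270),(328,270),(345,265),(353,180),(353,230),(180,180),(260,220),(354,160)): print(u,v,px2w(c,u,v))
s=manip.read_state(); print(s['tool_pos'],s['contact_force'])
print(proj(c,[[509,-89,39],[520,-109,65],[520,-89,39],[498,-89,39]]))
for k in ('waiting_mould',):
  for m in manip.mark_of('wrist',k): print(m, px2w(c,*m['xy'],z=20))
E
```

```text
312 250 [520.7 -84.4  79.2]
328 250 [520.6 -92.8  79.4]
312 270 [520.4 -85.   97.9]
328 270 [521.2 -92.3  99.5]
345 265 [ 516.6 -101.    87.9]
353 180 [ 554.4 -107.    65.2]
353 230 [ 524.7 -107.6   63.8]
180 180 [556.4 -14.4  64.4]
260 220 [535.6 -57.1  72.6]
354 160 [ 565.1 -107.4   65. ]
[509.2 -89.7  64. ] [-0.7  0.3 -0.1]
[[321.1 236.7]
 [355.6 238.3]
 [320.7 221.6]
 [321.4 251.3]]
{'xy': [276.1, 215.3], 'conf': 0.93} [517.9 -56.4  20. ]
```

The mould has not moved although the fingers should have reached it, so I check the fingertip height from the other cameras.

```bash
python3 - <<'E'
from h import *
np.set_printoptions(precision=1,suppress=True)
o=[]
for n in('scene','side'):
    c=cap(n); P=proj(c,[[509,-89,64],[509,-89,39],[509,-89,74],[509,-89,112]]); print(P)
    u,v=P[0].astype(int); im=c['image'][v-40:v+35,u-50:u+50]; o.append(cv2.resize(im,None,fx=4,fy=4,interpolation=cv2.INTER_CUBIC)); print(u-50,v-40)
cv2.imwrite('pics/tip.png',np.hstack(o))
E
```

```text
[[340.  191.1]
 [339.7 196.3]
 [340.1 188.9]
 [340.4 180.6]]
289 151
[[372.2 206.9]
 [371.8 211.7]
 [372.4 204.9]
 [373.1 197.2]]
322 166
```

View pics/tip.png

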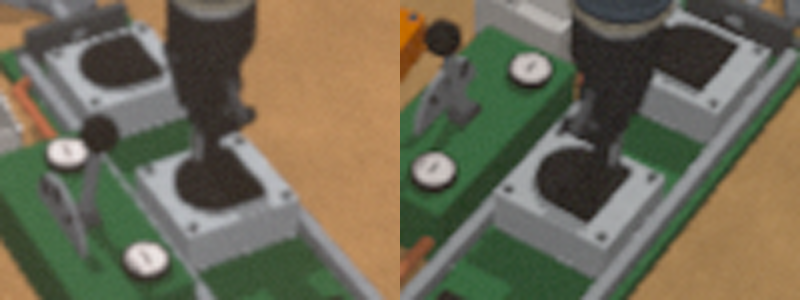

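The side crops show the fingertip ending on top of the mould, at about z 66–73 mm with the TCP at 64. So the tips stand roughly level with the TCP, not 25 mm ahead of it. I back up and come down in the gap, deeper and watching the force.

Request:
send_rows --pt "0 0 -0.03" --pt "0 0.029 0" --pt "0 0.029 0" --pt "0 0 0" --pt "0 0 0.02" --turn '[0,0,0,0,0]'

```text
time_s: 6.97
tool_pos: [509.2, -152.6, 76.6]
eef_rot: [3.139, -0.047, 0.008]
contact_force: [1.6, 0.2, 0.2]
gripper_width: 0.2
grasp_force: 0.0
```

Request:
send_rows --pt "0 0 0.01" --pt "0 0 0.008" --pt "0 0 0.006" --pt "0 0 0" --pt "0 0 0" --turn '[0,0,0,0,0]'

```text
time_s: 7.38
tool_pos: [507.5, -148.8, 49.9]
eef_rot: [-3.141, 0.039, 0.001]
contact_force: [-0.4, -1.2, 0.8]
gripper_width: -0.0
grasp_force: 0.0
```

Request:
send_rows --pt "0 0 0.004" --pt "0 0 0.004" --pt "0 0 0.002" --pt "0 0 0" --pt "0 0 0" --turn '[0,0,0,0,0]'

```text
time_s: 7.8
tool_pos: [507.6, -149.1, 40.0]
eef_rot: [-3.141, 0.04, 0.0]
contact_force: [0.1, 0.2, -0.5]
gripper_width: -0.1
grasp_force: 0.0
```

Request:
send_rows --pt "0 -0.005 0" --pt "0 -0.005 0" --pt "0 -0.005 0" --pt "0 -0.005 0" --pt "0 -0.004 0" --turn '[0,0,0,0,0]'

```text
time_s: 8.22
tool_pos: [508.4, -124.1, 40.2]
eef_rot: [-3.141, 0.038, -0.0]
contact_force: [0.4, 0.4, 0.2]
gripper_width: -0.2
grasp_force: 0.0
```

Request:
send_rows --pt "0 -0.004 0" --pt "0 -0.004 0" --pt "0 -0.004 0" --pt "0 -0.004 0" --pt "0 -0.004 0" --turn '[0,0,0,0,0]'

```text
time_s: 8.63
tool_pos: [508.8, -105.2, 40.1]
eef_rot: [3.141, -0.041, 0.0]
contact_force: [0.2, -3.9, 1.1]
gripper_width: -0.1
grasp_force: 2.0
```

Request:
send_rows --pt "0 -0.008 0" --pt "0 -0.01 0" --pt "0 -0.01 0" --pt "0 -0.01 0" --pt "0 -0.01 0" --turn '[0,0,0,0,0]'

```text
time_s: 9.05
tool_pos: [510.0, -56.2, 40.1]
eef_rot: [-3.141, 0.039, 0.0]
contact_force: [-1.2, -5.1, 2.1]
gripper_width: 0.0
grasp_force: 2.2
```

Request:
send_rows --pt "0 -0.01 0" --pt "0 -0.01 0" --pt "0 -0.01 0" --pt "0 -0.01 0" --pt "0 -0.01 0" --turn '[0,0,0,0,0]'

```text
time_s: 9.47
tool_pos: [511.2, -6.2, 40.1]
eef_rot: [3.141, -0.039, -0.0]
contact_force: [-0.4, -5.3, 3.3]
gripper_width: -0.2
grasp_force: 2.5
```

Request:
send_rows --pt "0 -0.01 0" --pt "0 -0.01 0" --pt "0 -0.008 0" --pt "0 -0.006 0" --pt "0 -0.004 0" --turn '[0,0,0,0,0]'

```text
time_s: 9.88
tool_pos: [512.1, 31.8, 40.1]
eef_rot: [-3.141, 0.038, 0.0]
contact_force: [-1.4, -6.6, 3.3]
gripper_width: 0.0
grasp_force: 2.7
```

```bash
python3 - <<'E'
from h import *
np.set_printoptions(precision=1,suppress=True)
c=cap("wrist"); p=cloud(c,np.ones((400,640),bool)); z=p[:,2]
q=p[(abs(z-65)<2.5)&(p[:,0]>530)&(p[:,0]<572)&(p[:,1]>-40)&(p[:,1]<190)]; print(np.percentile(q[:,1],[0.5,50,99.5]))
s=manip.read_state(); print(s['tool_pos'],s['contact_force'])
b=p[(z>40)&(z<62)&(p[:,0]>505)&(p[:,0]<535)&(p[:,1]>150)&(p[:,1]<235)]; print(len(b), np.percentile(b,[1,5,50,95],axis=0) if len(b) else '')
E
```

```text
[ 44.4  85.5 143.2]
[512.2  32.4  40.1] [-0.8 -2.5  1.8]
2872 [[505.6 183.7  40.5]
 [507.6 184.2  41.9]
 [522.2 186.2  52.8]
 [533.8 204.3  58.2]]
```

Request:
send_rows --pt "0 -0.006 0" --pt "0 -0.007 0" --pt "0 -0.007 0" --pt "0 -0.005 0" --pt "0 -0.003 0" --turn '[0,0,0,0,0]'

```text
time_s: 10.35
tool_pos: [512.8, 59.1, 40.0]
eef_rot: [3.141, -0.04, -0.0]
contact_force: [-0.8, -4.4, 2.6]
gripper_width: -0.3
grasp_force: 2.5
```

Request:
send_rows --pt "0 -0.001 0" --pt "0 -0.001 0" --pt "0 -0.001 0" --pt "0 -0.001 0" --pt "0 -0.001 0" --turn '[0,0,0,0,0]'

```text
time_s: 10.77
tool_pos: [513.0, 63.5, 40.0]
eef_rot: [3.141, -0.04, -0.0]
contact_force: [0.0, -4.8, 1.5]
gripper_width: 0.0
grasp_force: 2.4
```

Request:
send_rows --pt "0 -0.001 0" --pt "0 -0.001 0" --pt "0 -0.001 0" --pt "0 -0.001 0" --pt "0 -0.001 0" --turn '[0,0,0,0,0]'

```text
time_s: 11.18
tool_pos: [513.2, 68.9, 40.1]
eef_rot: [-3.141, 0.039, 0.0]
contact_force: [-0.3, -3.5, 1.6]
gripper_width: 0.1
grasp_force: 2.2
```

Request:
send_rows --pt "0 -0.001 0" --pt "0 -0.001 0" --pt "0 -0.001 0" --turn '[0,0,0]'

```text
time_s: 11.43
tool_pos: [513.2, 71.7, 40.1]
eef_rot: [3.141, -0.04, -0.0]
contact_force: [0.1, -7.3, 1.9]
gripper_width: 0.2
grasp_force: 3.5
```

Contact with the buffer seems to be starting; I continue in small steps.

Request:
send_rows --pt "0 -0.001 0" --turn '[0]'

```text
time_s: 11.52
tool_pos: [513.2, 72.1, 40.1]
eef_rot: [3.141, -0.041, -0.0]
contact_force: [0.2, -8.8, 2.6]
gripper_width: 0.3
grasp_force: 4.4
```

Request:
send_rows --pt "0 -0.0005 0" --pt "0 0 0" --turn '[0,0]'

```text
time_s: 11.68
tool_pos: [513.2, 72.3, 40.1]
eef_rot: [3.14, -0.041, -0.0]
contact_force: [-0.9, -8.8, 2.1]
gripper_width: -0.1
grasp_force: 4.0
```

Request:
send_rows --pt "0 -0.001 0" --pt "0 -0.0005 0" --pt "0 0 0" --turn '[0,0,0]'

```text
time_s: 11.93
tool_pos: [513.3, 73.0, 40.1]
eef_rot: [3.139, -0.042, -0.0]
contact_force: [0.1, -11.1, 2.3]
gripper_width: 0.1
grasp_force: 5.4
```

```bash
python3 - <<'E'
from h import *
for i in range(3):
    manip.capture('side'); s=manip.read_state(); print(s['time_s'],s['tool_pos'],s['contact_force'],s['grasp_force'])
E
```

```text
11.9833 [513.25010283  73.00153285  40.09047794] [ -0.01855535 -10.53655062   3.03397455] 5.354799181222916
12.0333 [513.25956276  72.96256915  40.09141067] [  0.81432533 -10.37865694   1.75374268] 5.35309910774231
12.0833 [513.22744816  72.99093181  40.08457717] [  0.06706635 -10.41567127   1.91511952] 5.347879081964493
```

Request:
send_rows --pt "0 -0.001 0" --pt "0 -0.001 0" --pt "0 -0.001 0" --pt "0 0 0" --turn '[0,0,0,0]'

```text
time_s: 12.42
tool_pos: [513.3, 74.4, 40.1]
eef_rot: [3.138, -0.045, -0.001]
contact_force: [0.8, -15.4, 3.9]
gripper_width: 0.1
grasp_force: 7.9
```

Request:
send_rows --pt "0 -0.001 0" --pt "0 0 0" --pt "0 0 0" --turn '[0,0,0]'

```text
time_s: 12.67
tool_pos: [513.3, 74.9, 40.1]
eef_rot: [3.137, -0.045, -0.001]
contact_force: [0.9, -16.9, 3.5]
gripper_width: -0.0
grasp_force: 8.8
```

Request:
send_rows --pt "0 0 0" --pt "0 0 0" --pt "0 0 0" --pt "0 0 0" --pt "0 0 0" --turn '[0,0,0,0,0]'

```text
time_s: 13.08
tool_pos: [513.3, 74.9, 40.1]
eef_rot: [3.137, -0.045, -0.001]
contact_force: [0.4, -17.9, 3.0]
gripper_width: -0.1
grasp_force: 8.8
```

Request:
send_rows --pt "0 0 0" --pt "0 0 0" --pt "0 0 0" --pt "0 0 0" --turn '[0,0,0,0]'

```text
time_s: 13.42
tool_pos: [513.3, 74.8, 40.1]
eef_rot: [3.137, -0.045, -0.001]
contact_force: [0.1, -17.9, 2.9]
gripper_width: 0.4
grasp_force: 8.8
```

Firm press: about 17.5 N total minus about 4.6 N friction gives about 13 N on the buffer, held for more than 0.75 s. Next I back off gently, lift, and go behind the knob.

Request:
send_rows --pt "0 0.002 0" --pt "0 0.002 0" --pt "0 0.003 0" --pt "0 0.008 0" --pt "0 0.015 0" --turn '[0,0,0,0,0]'

```text
time_s: 13.83
tool_pos: [512.9, 51.1, 40.1]
eef_rot: [-3.139, 0.034, -0.001]
contact_force: [0.1, -0.5, -0.5]
gripper_width: 0.3
grasp_force: 0.0
```

Request:
send_rows --pt "0 0.005 -0.03" --pt "0 0 -0.04" --pt "0 0 -0.04" --pt "0 0 -0.04" --pt "0 0 -0.04" --turn '[0,0,0,0,0]'

```text
time_s: 14.25
tool_pos: [512.0, 44.3, 232.2]
eef_rot: [-3.14, 0.038, -0.0]
contact_force: [1.0, 1.1, 0.2]
gripper_width: 0.1
grasp_force: 0.0
```

Request:
send_rows --pt "0 0 -0.035" --pt "0 0.03 0" --pt "0 0.035 0" --pt "0 0.035 0" --pt "0 0.03 0" --turn '[0,0,0,0,0]'

```text
time_s: 14.67
tool_pos: [509.0, -87.8, 265.5]
eef_rot: [-3.141, 0.038, -0.002]
contact_force: [0.5, -0.6, -0.4]
gripper_width: 0.0
grasp_force: 0.0
```

Request:
send_rows --pt "0.03 0 0" --pt "0.035 0 0" --pt "0.035 0 0" --pt "0.03 0 0" --pt "0 0 0" --turn '[0,0,0,0,0]'

```text
time_s: 15.08
tool_pos: [643.6, -88.1, 263.4]
eef_rot: [-3.14, 0.036, -0.002]
contact_force: [-2.4, 0.5, -0.9]
gripper_width: 0.1
grasp_force: 0.0
```

```bash
cat > m.py <<'E'
from h import *
from scipy.optimize import least_squares
np.set_printoptions(precision=1,suppress=True)
O=np.array([515.3,-66.4,0]); a=-0.0253; B=np.array([[np.cos(a),np.sin(a),0],[-np.sin(a),np.cos(a),0],[0,0,1]])
s=manip.read_state(); print('tcp bed',B@(np.array(s['tool_pos'])-O),s['contact_force'],s['time_s'])
for n in('wrist','side','scene'):
    c=cap(n)
    for m in manip.mark_of(n,'lever_knob')[:1]:
        # ray intersect with bed plane x=125
        o=B@(-c['R'].T@c['t']-O); w=B@(px2w(c,*m['xy'],d=1000)-O); d=w-o; k=o+d*(125-o[0])/d[0]
        print(n,'knob',round(m['conf'],2),k,'ang',np.arctan2(k[1],k[2]-70),'r',np.hypot(k[1],k[2]-70))
    q=(B@(cloud(c,np.ones((400,640),bool))-O).T).T
    g=q[(abs(q[:,0]-125)<20)&(q[:,2]>130)&(q[:,2]<215)&(abs(q[:,1])<115)]
    if len(g)>10: print('  cloud',len(g),g.mean(0),np.arctan2(g.mean(0)[1],g.mean(0)[2]-70))
    for lo,hi in((130,270),(-260,-110)):
        g=q[(abs(q[:,2]-65)<3)&(abs(q[:,0])<58)&(q[:,1]>lo)&(q[:,1]<hi)]
        if len(g)>50: print('  mould',len(g),np.percentile(g[:,1],[1,99]))
E
python3 m.py
```

```text
tcp bed [128.8 -18.5 263.4] [-2.4  0.5 -0.9] 15.0833
wrist knob 0.97 [125.   29.6 188.3] ang 0.2450561423654436 r 121.99248069433101
  cloud 1303 [129.   27.6 188.2] 0.22966991156242372
  mould 2821 [152.  250.4]
  mould 2706 [-230.6 -132.2]
side knob 0.51 [125.   28.1 171.5] ang 0.2704981184842801 r 105.30301977954359
  cloud 96 [118.   33.4 183.3] 0.2869216570870967
  mould 423 [151.6 252.3]
  mould 255 [-233.6 -130.4]
  cloud 104 [129.   34.1 183.4] 0.29181807979389657
  mould 424 [151.6 251.5]
  mould 228 [-235.6 -130.5]
```

Request:
send_rows --pt "-0.003 0 0.03" --pt "0 0 0.03" --pt "0 0 0.025" --pt "0 0 0.013" --pt "0 0 0" --turn '[0,0,0,0,0]'

```text
time_s: 15.8
tool_pos: [633.8, -89.0, 164.5]
eef_rot: [-3.141, 0.039, 0.008]
contact_force: [0.1, 0.5, -0.4]
gripper_width: -0.1
grasp_force: 0.0
```

Request:
send_rows --pt "0 -0.005 0" --pt "0 -0.005 0" --pt "0 -0.005 0" --pt "0 -0.004 0" --pt "0 -0.004 0" --turn '[0,0,0,0,0]'

```text
time_s: 16.22
tool_pos: [637.3, -65.7, 168.1]
eef_rot: [3.141, -0.039, 0.003]
contact_force: [1.6, -1.0, -0.9]
gripper_width: -0.1
grasp_force: 0.8
```

Request:
send_rows --pt "0 -0.004 0.002" --pt "0 -0.004 0.002" --pt "0 -0.004 0.002" --pt "0 -0.004 0.002" --pt "0 -0.004 0.002" --turn '[0,0,0,0,0]'

```text
time_s: 16.63
tool_pos: [637.2, -46.0, 156.7]
eef_rot: [3.141, -0.04, -0.0]
contact_force: [-0.2, -1.1, 1.0]
gripper_width: -0.1
grasp_force: 0.6
```

```bash
python3 m.py
```

```text
tcp bed [121.4  23.4 156.7] [-0.2 -1.1  1. ] 16.6333
wrist knob 0.87 [125.   53.9 176. ] ang 0.47016782604871454 r 118.94830557096029
  cloud 9323 [130.9  32.7 192.8] 0.260494400734484
  mould 3699 [151.9 250.8]
  mould 4179 [-230.5 -132. ]
side knob 0.54 [125.   55.5 169.7] ang 0.508261787680677 r 114.12172191052476
  cloud 166 [114.8  43.  186.9] 0.3526413212171019
  mould 423 [151.9 252.9]
  mould 251 [-233. -131.]
scene knob 0.71 [125.   77.6 197.6] ang 0.5466342766853957 r 149.31435783673214
  cloud 171 [129.2  44.2 186.3] 0.3633132823271116
  mould 419 [151.5 251.5]
  mould 106 [-230.  -132.6]
```

Request:
send_rows --pt "0.002 -0.004 0.002" --pt "0 -0.004 0.002" --pt "0 -0.004 0.002" --pt "0 -0.004 0.002" --pt "0 -0.003 0" --turn '[0,0,0,0,0]'

```text
time_s: 17.35
tool_pos: [639.6, -27.0, 148.4]
eef_rot: [3.141, -0.039, -0.001]
contact_force: [-0.4, -3.6, -1.9]
gripper_width: -0.1
grasp_force: 1.4
```

Request:
send_rows --pt "0 0 0" --pt "0 0 0" --turn '[0,0]'

```text
time_s: 17.52
tool_pos: [639.6, -26.8, 149.0]
eef_rot: [-3.141, 0.039, 0.001]
contact_force: [-0.1, 0.6, -0.1]
gripper_width: -0.3
grasp_force: 0.0
```

```bash
python3 m.py | grep -v mould
```

```text
tcp bed [123.3  42.7 149. ] [-0.1  0.6 -0.1] 17.5167
wrist knob 0.57 [125.   73.6 165.3] ang 0.6575792507847336 r 120.36719390866328
  cloud 13473 [130.7  48.9 193.1] 0.3779369337400544
side knob 0.56 [125.   68.5 146.8] ang 0.7280508054867422 r 102.88336212670626
  cloud 188 [115.3  58.5 182.4] 0.479803639638386
scene knob 0.41 [125.   85.8 177.2] ang 0.6752309852075458 r 137.27512567399884
  cloud 182 [130.9  60.8 181.6] 0.49861684139910645
```

Request:
send_rows --pt "0 0.01 0" --pt "0 0.02 0" --pt "0 0.01 -0.03" --pt "0 0 -0.04" --pt "0 0 -0.04" --turn '[0,0,0,0,0]'

```text
time_s: 18.23
tool_pos: [637.8, -69.7, 259.7]
eef_rot: [3.141, -0.044, -0.004]
contact_force: [0.9, 0.5, 0.2]
gripper_width: 0.2
grasp_force: 0.0
```

Request:
send_rows --pt "-0.03 0 0" --pt "-0.03 0 0" --pt "-0.03 0 0" --pt "0 0 0" --pt "0 0 0" --turn '[0,0,0,0,0]'

```text
time_s: 18.65
tool_pos: [547.7, -66.1, 259.8]
eef_rot: [3.141, -0.041, 0.001]
contact_force: [0.3, -0.1, -0.4]
gripper_width: 0.0
grasp_force: 0.0
```

```bash
cat > ang.py <<'E'
from m import *
for n in('wrist','side','scene'):
    c=cap(n); q=(B@(cloud(c,np.ones((400,640),bool))-O).T).T
    def pos(t,x=125): return np.array([x,120*np.sin(t),70+120*np.cos(t)])
    best=0.68
    g=q[np.linalg.norm(q-pos(best),axis=1)<28]; g=g[g[:,2]>130]
    f=least_squares(lambda s:np.linalg.norm(g-pos(s[0],s[1]),axis=1)-16,[best,125],loss='soft_l1',f_scale=2)
    h=least_squares(lambda s:np.linalg.norm(g-s,axis=1)-16,pos(best),loss='soft_l1',f_scale=2).x
    print('FIT',n,len(g),f.x[0].round(3),f.x[1].round(1),'free',h,np.arctan2(h[1],h[2]-70).round(3))
    # rod: points between r 50..100 near plane
    r=q[(abs(q[:,0]-122)<9)&(np.hypot(q[:,1],q[:,2]-70)>52)&(np.hypot(q[:,1],q[:,2]-70)<98)&(q[:,2]>85)&(q[:,1]>0)&(abs(np.arctan2(q[:,1],q[:,2]-70)-.68)<.25)]
    if len(r): print('  rod',len(r),np.median(np.arctan2(r[:,1],r[:,2]-70)).round(3), np.percentile(np.arctan2(r[:,1],r[:,2]-70),[10,90]))
    if n=='wrist': cv2.imwrite('pics/lev.png',c['image'])
E
python3 ang.py
```

```text
tcp bed [ 32.3   1.1 259.8] [ 0.3 -0.1 -0.4] 18.65
wrist knob 0.87 [125.   63.5 198.7] ang 0.45815391695148283 r 143.5115558394877
  cloud 1740 [125.   65.7 168.4] 0.5886994360115156
  mould 3644 [152.  250.5]
  mould 3616 [-230.6 -132.2]
side knob 0.61 [125.   65.7 145. ] ang 0.7193418814073985 r 99.67098799391547
  cloud 85 [117.9  74.4 169.5] 0.6420114507912906
  mould 454 [151.8 252.6]
  mould 260 [-234.1 -130.5]
scene knob 0.69 [125.  633.7 185.6] ang 1.390435703773707 r 644.1600314299959
  cloud 86 [129.5  76.6 170.8] 0.649669929738307
  mould 429 [151.8 251.2]
  mould 229 [-234.1 -132.3]
FIT wrist 1494 0.656 125.3 free [125.3  72.4 164.5] 0.654
  rod 492 0.592 [0.6 0.6]
FIT side 76 0.637 121.8 free [121.7  71.  166. ] 0.637
  rod 18 0.638 [0.6 0.7]
FIT scene 82 0.636 125.1 free [125.1  71.2 166.3] 0.636
  rod 9 0.647 [0.6 0.7]
```

Lever at about 0.65 rad; it needs about 4.5 mm more at the knob.

Request:
send_rows --pt "0.03 0 0" --pt "0.03 0 0" --pt "0.031 0 0.03" --pt "0 0 0.04" --pt "0 0 0.04" --turn '[0,0,0,0,0]'

```text
time_s: 19.52
tool_pos: [640.8, -67.2, 148.8]
eef_rot: [-3.141, 0.039, -0.004]
contact_force: [0.0, -0.5, -1.1]
gripper_width: 0.1
grasp_force: 0.0
```

Request:
send_rows --pt "0 0 0" --pt "0 -0.01 0" --pt "0 -0.01 0" --pt "0 -0.01 0" --pt "0 -0.007 0" --turn '[0,0,0,0,0]'

```text
time_s: 19.93
tool_pos: [641.1, -27.8, 152.9]
eef_rot: [-3.14, 0.037, -0.007]
contact_force: [-0.5, 0.5, 0.0]
gripper_width: -0.1
grasp_force: 0.0
```

Request:
send_rows --pt "0 -0.002 0" --pt "0 -0.002 0" --pt "0 -0.001 0" --pt "0 0 0" --turn '[0,0,0,0]'

```text
time_s: 20.27
tool_pos: [639.9, -25.6, 150.6]
eef_rot: [3.141, -0.04, 0.001]
contact_force: [0.3, -0.2, 0.4]
gripper_width: 0.0
grasp_force: 0.0
```

Request:
send_rows --pt "0 -0.001 0" --pt "0 -0.001 0" --pt "0 -0.001 0" --pt "0 -0.0005 0" --pt "0 0 0" --turn '[0,0,0,0,0]'

```text
time_s: 20.68
tool_pos: [639.6, -22.2, 149.8]
eef_rot: [3.141, -0.04, -0.001]
contact_force: [-0.2, -1.6, -1.1]
gripper_width: -0.1
grasp_force: 1.1
```

Request:
send_rows --pt "0 0.01 0" --pt "0 0.02 0" --pt "0 0.01 -0.03" --pt "0 0 -0.04" --pt "0 0 -0.04" --turn '[0,0,0,0,0]'

```text
time_s: 21.1
tool_pos: [638.0, -63.5, 260.8]
eef_rot: [-3.141, 0.042, 0.004]
contact_force: [1.7, 0.1, -0.2]
gripper_width: -0.0
grasp_force: 0.0
```

Request:
send_rows --pt "-0.03 0 0" --pt "-0.03 0 0" --pt "-0.03 0 0" --pt "0 0 0" --pt "0 0 0" --turn '[0,0,0,0,0]'

```text
time_s: 21.52
tool_pos: [547.9, -60.0, 261.0]
eef_rot: [-3.141, 0.04, -0.001]
contact_force: [0.7, 0.0, -0.2]
gripper_width: -0.4
grasp_force: 0.0
```

```bash
python3 ang.py|grep -A1 FIT
```

```text
FIT wrist 1459 0.698 125.3 free [125.3  76.2 161.3] 0.695
  rod 498 0.634 [0.6 0.7]
FIT side 74 0.68 122.0 free [122.1  75.7 163.5] 0.68
  rod 16 0.666 [0.6 0.7]
FIT scene 81 0.68 125.8 free [125.9  75.2 163. ] 0.68
  rod 8 0.719 [0.6 0.7]
```

View pics/lev.png

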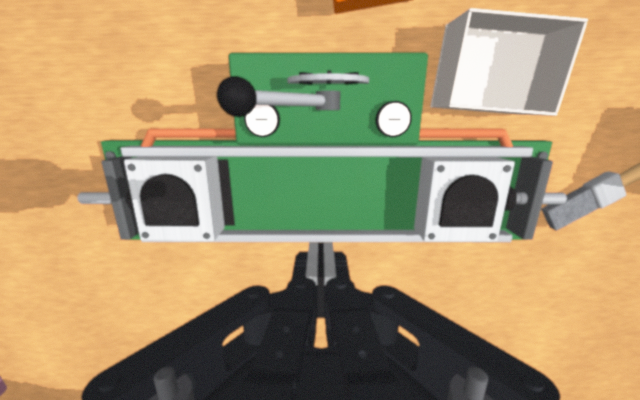

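The mould is home against the left buffer at (170,200), the right mould is unmoved at (468,200), the lever leans left with its knob at (237,96), and the robot is clear of everything. I hand in.

```bash
python3 -c "
from plant import manip; print(manip.hand_in())"
```

```text
the job is handed in; nothing more can be done
None
```

The job is handed in: the waiting mould was pressed into the left station with about 13 N on the buffer for over half a second, then the feed lever was swung left to about 0.69 rad (mark at 0.70); the loaded mould did not measurably move.

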